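Slip the fitting sleeve on a copper muffler and draw it to brazing height

TASK

First slide the sleeve that fits over the copper muffler's top stub down until it sits on the muffler's shoulder and let go of it; the other sleeve, whose hole is too small, stays on the bench. Then take the muffler by its drum and gently draw it straight up, without prying sideways and without pulling it right out of the jig's bore, until the drum's top edge is level with the tip of the pointer beside it. Finish while still holding it there, upright and still, with the sleeve on it; leave the jar, the wrench and the valve alone.

Things in the scene. Friction and masses are not known exactly. Their poses are not given: they have to be found in the camera images.
- jig: Brazing jig, fixed. Base plate 180 x 110 x 12 mm (x from -65 to +115 mm); steel block 60 x 60 mm, top 82 mm above the bench, with an upright blind bore of 19 mm diameter, 60 mm deep (floor 22 mm above the bench). A 10 mm post, top 187 mm above the bench, stands at x = +90 mm. Origin: on the bore axis at bench level; z up; x points from bore to post.
- bore_mouth (a point): Centre of the bore's mouth on the top face of the jig's block, 82 mm above the bench.
- pointer_tip (a point): Tip of a level pointer blade (3 mm thick) clamped to the post by a 22 x 20 x 14 mm clamp; fixed, 14 to 32 mm above the drum's top edge at the start, varying. It points at the bore axis from the jig's +x side, its tip 46 mm from the axis. Closing the gripper along the jig's y axis keeps the fingers clear of it. z up.
- muffler: Loose copper muffler, 0.2 to 0.42 kg: round drum of 44 mm diameter, 60 mm high; under it a tube of 18 mm diameter, 62 mm long, standing in the bore (0.5 mm play all round) on its floor, so the drum begins 2 mm above the block; a thin stub on top (see stub_tip). Only its weight and light rubbing hold it; let go, it slides back down. Origin: centre of the tube's foot; z up its axis.
- muffler_rim (a point): Point on the muffler's axis at the level of the drum's flat top (its shoulder and top edge), 122 mm above its foot. The sleeve sits on this shoulder.
- stub_tip (a point): Top of the muffler's upper stub, on the axis: 16 mm diameter, 32 mm tall above the shoulder, its last 6 mm tapering to 10 mm.
- sleeve_wide: Loose copper sleeve that fits the stub: a ring of 32 mm outer diameter, 19 mm bore, 26 mm high, 70 g, standing upright on the bench. Origin: centre of its underside; z along its axis. Which of the two places it stands in varies.
- sleeve_narrow: Loose copper sleeve that does not fit: same outside (32 mm diameter, 26 mm high), bore only 12 mm, 90 g, standing upright on the bench. Origin: centre of its underside.
- flux_jar: Bystander: grey plastic jar with a white lid, 60 mm diameter, 60 mm high. Origin: centre of its underside.
- wrench: Bystander: steel wrench, 170 mm long, lying flat. Origin: underside, near its middle.
- valve: Bystander: brass valve body, about 110 x 30 x 44 mm, lying on the bench. Origin: centre of its underside.

How it is judged:
On the way:
1. the fitting sleeve sits on the muffler's shoulder, let go, the muffler still fully down (horizontal distance between sleeve_wide and muffler_rim below 0.005 m and z of sleeve_wide in the frame of muffler_rim between -0.004 and 0.004 m and contact force between the fingers and sleeve_wide below 0.1 N and z of muffler in the frame of jig below 0.028 m), for 0.2 s.
At the end, for the whole second after the job is handed in: Muffler gripped (over 2 N), still, within 0.06 rad of upright, its tube in the bore pressing the jig under 25 N, the drum's top edge within 5 mm of the pointer tip's height; fitting sleeve on the shoulder (4 mm in height, 5 mm off axis); other sleeve on the bench, not touched (z of muffler_rim in the frame of pointer_tip between -0.005 and 0.005 m and angle between muffler's own z axis and vertical below 0.06 rad and linear speed of muffler below 0.01 m/s and horizontal distance between muffler and bore_mouth below 0.004 m and contact force between the fingers and muffler above 2 N and contact force between muffler and jig below 25 N and horizontal distance between sleeve_wide and muffler_rim below 0.005 m and z of sleeve_wide in the frame of muffler_rim between -0.004 and 0.004 m and height (world z) of sleeve_narrow below 0.04 m and contact force between sleeve_narrow and the fingers below 0.1 N); the arm keeps its last pose, push and grip.
It fails at once if the muffler is pulled right out of the bore (z of muffler in the frame of bore_mouth above -0.004 m).
It fails at once if the muffler is pried or rammed against the jig with more than 60 N (contact force between muffler and jig above 60 N).
It fails at once if a bystander is shifted by more than 30 mm (distance of any of flux_jar, wrench, valve from where it was at the start of the episode above 0.03 m).
It also fails if it takes over 50 s, if anything falls off the work surface, if the arm or the gripper's body presses on something with over 40 N, if the wrist force passes 120 N, or if a joint passes its speed limit or range.

ROBOT

A 6-joint arm with a two-finger parallel gripper is mounted at the origin on the work surface. World frame = base frame: x ahead of the robot, y to its left, z up, the work surface at z = 0. Lengths are in m, angles in rad, forces in N, time in s.
With the tool pointing down it reaches from about 0.25 to 0.85 m from the base axis. Payload 12.5 kg.
Tool frame: the origin (TCP) lies at the very end of the fingers, on their centre line; the grasp point (between the pads) lies 19 mm behind it (arm.grip_depth is the y of the grasp point in the tool frame, in m); y points along the fingers, z is the direction in which the jaws open and shut, and the axes are right-handed (so a half turn about y gives the same grasp; the last joint's range is limited). The gripper opens to 93 mm and grips with 3 to 60 N. Pads are 15 mm wide; open, the fingers measure 128 mm over their backs; the gripper's body (75 mm by 188 mm) begins 65 mm behind the grasp point.
Start: joints at [-1.324, 0.351, 1.652, -0, 1.139, -0.085], TCP at [0.179, -0.52, 0.219] pointing down, gripper open.
Joint ranges: [-2.75, 2.75], [-0.79, 2.1], [0.01, 2.65], [-1.57, 4.71], [0.07, 3.14], [-2.87, 2.87]. Speed limits (rad/s): [2.22, 2.22, 2.79, 3.14, 3.14, 3.14].

INTERFACE

Orientations are given as a rotation vector (axis times angle).
In Python, from station import arm gives the robot as it stands.
- The arm moves only by the tool carry_out, never from a script. Its argument "series" is one flat list of numbers, 4 for each row, row after row: the shift along the tool's x, y, z in m, then the turn about the tool's y in rad. A call has 1 to 20 rows; each row is the pose to reach, as a shift and turn from the pose commanded when the call began, along the tool's axes at that moment; what a row does not reach only later rows make up. A row lasts 1/8 s, in which the tool goes at most 62.5 mm and 10.7 degrees, less where a joint would pass 70% of its speed; a pose out of reach is approached as far as the arm can. A call with a gripper value outside its range is refused whole. "claw" is the gripper's target within -1 to 1 (fully open at 1, half-way at 0, shut at -1), set as the call begins (left out, the last holds). The fingers move at their own pace and stop on an object; "squeeze" is the grip in N (left out, the last holds). Time passes only in rows, so rows that repeat a pose let the fingers close. It gives the time, the measured TCP pose, the force and the opening at its end, in the units of the state.
- arm.state(): the state, without advancing time (a new reading comes with each control period).
- arm.capture(name): name is "scene" or "top" or "wrist"; returns a dict with "color" (420x560x3 uint8, red, green, blue), "vertical_fov" (degrees; the focal length in pixels is half the picture's height over the tangent of half this angle, whatever the lens; pixels are square), "cx", "cy" (the principal point, pixels), "rvec" (rotation vector, rad) and "tvec" (3), from world to camera coordinates, as OpenCV has them. Camera axes: x right, y down, z forward; pixel columns grow to the right and rows downward; lengths in m; the calibration is good to about 2 mm. The wrist camera is an equidistant fisheye: a pixel r from the principal point sees the ray r / f radians off the axis. A picture is of the moment at which its call begins. There is no depth.
- arm.job_done(): hands the job in, once; it reports no verdict.
The state is a dict: "time": time; "joint_positions": joint angles; "dq": joint speeds; "joint_torque": joint torques, N m; "tool_pos": TCP position; "tool_rot": TCP orientation; "force": force on the tool from outside, world axes, zero at the start; "moment": the same for the moment, N m; "opening": finger opening in m.
Only numpy, scipy, OpenCV 4.12 (cv2) and the standard library are available. Lean on these libraries where they do the work, as an engineer would, in place of code of your own. Each camera call takes 0.05 s, during which the arm holds its last target.

## Working session

There is one attempt and no reset: what is moved stays moved. The work goes in short steps, Python scripts to look and compute and a tool call to move; the robot and the scene stay as the last step left them, time stands still between calls to the robot, and variables do not carry over. Pictures are saved under pics/ and viewed, and the job is handed in when it is done.

Besides the shell and the picture viewer there is one more tool, called after "Emit:" by a JSON object that holds its "method" and its "body", one argument or row to a line. carry_out: Moves the arm, as the interface text tells. Its arguments: {"type":"object","properties":{"series":{"type":"array"},"claw":{"type":"number"},"squeeze":{"type":"number"}},"required":["series"]}

```bash
ls; mkdir -p pics; python3 - <<'E'
from station import arm
import cv2
s=arm.state()
print(s, arm.grip_depth)
for n in ("scene","top","wrist"):
    c=arm.capture(n)
    cv2.imwrite(f"pics/{n}0.png",c["color"][:,:,::-1])
    print(n,{k:v for k,v in c.items() if k!="color"})
E
```

```text
pics
{'time': 0.0, 'joint_positions': array([-1.32361970e+00,  3.51254332e-01,  1.65240318e+00, -2.42368687e-05,
        1.13913135e+00, -8.45990662e-02]), 'dq': array([ 1.30046540e-03,  8.00280168e-04,  9.10421177e-05, -6.37451489e-04,
        1.05615989e-04, -7.53609409e-04]), 'joint_torque': array([ 2.97843371e-04, -4.97317636e+01, -2.85249567e+01,  6.98587974e-02,
        2.56489415e-02, -1.05521879e-04]), 'tool_pos': array([ 0.17908148, -0.51966381,  0.21809948]), 'tool_rot': array([-0.34197201,  2.04295313, -2.04048868]), 'force': array([0.59244793, 0.31594459, 0.15001576]), 'moment': array([0.03931387, 0.0028193 , 0.00495843]), 'opening': 0.09276512323951172} -0.0188
scene {'vertical_fov': 48.913547898680676, 'cx': 280.0282214280953, 'cy': 213.52876868255467, 'rvec': array([ 2.26332929,  0.81816856, -0.33750286]), 'tvec': array([-0.41255045, -0.17718814,  1.47993451])}
top {'vertical_fov': 48.851883236450746, 'cx': 277.5188361061706, 'cy': 212.4261210626604, 'rvec': array([ 2.07446041, -2.13041973,  0.24931338]), 'tvec': array([-0.00874798,  0.59002474,  1.31707175])}
wrist {'vertical_fov': 65.70646984690485, 'cx': 279.0956895007045, 'cy': 213.70966167007902, 'rvec': array([-2.37516886,  1.6938901 ,  0.22731055]), 'tvec': array([-0.54961315, -0.03277663,  0.3898951 ])}
```

View pics/scene0.png

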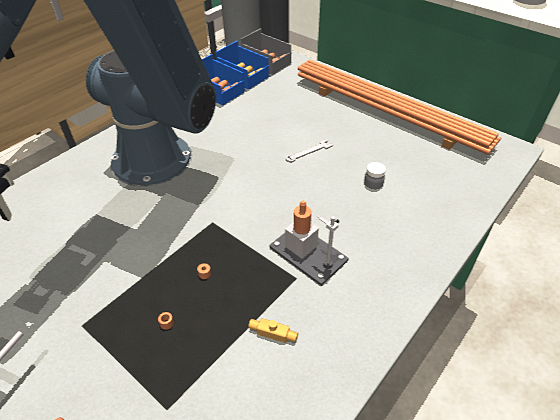

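View pics/top0.png

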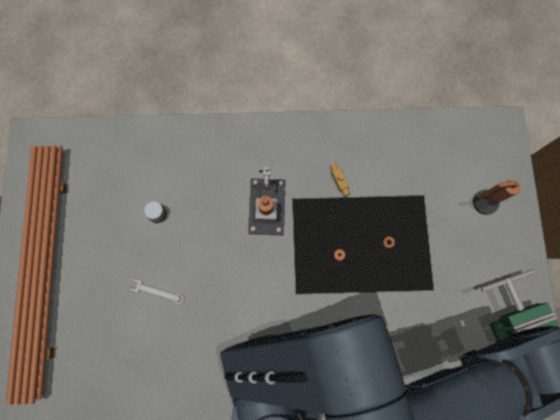

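View pics/wrist0.png

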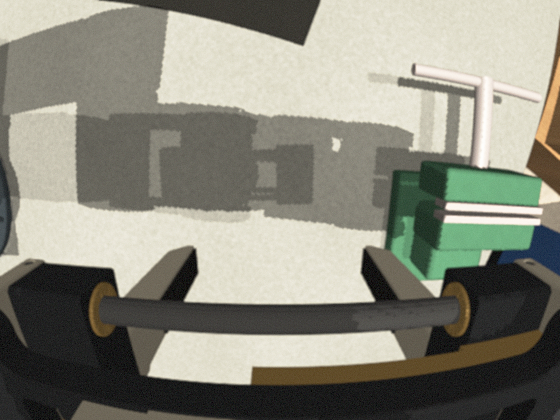

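The sleeves stand at scene pixels (204,271) and (165,320); in top view they're at (340,255) and (389,242). The muffler is at top (265,205), with the post at (265,172). Next I'll zoom in and measure.

```bash
cat > h.py <<'E'
import numpy as np, cv2
from scipy.spatial.transform import Rotation as R
def cam(c):
    H=c["color"].shape[0]; f=H/2/np.tan(np.radians(c["vertical_fov"])/2)
    return R.from_rotvec(c["rvec"]).as_matrix(),np.array(c["tvec"]),f,c["cx"],c["cy"]
def ray(c,u,v,fish=False):
    M,t,f,cx,cy=cam(c)
    d=np.array([(u-cx)/f,(v-cy)/f,1.])
    if fish:
        r=np.hypot(d[0],d[1]); d=np.array([d[0]/r*np.sin(r),d[1]/r*np.sin(r),np.cos(r)])
    d=M.T@d; return -M.T@t,d/np.linalg.norm(d)
def onz(c,u,v,z,fish=False):
    o,d=ray(c,u,v,fish); return o+d*(z-o[2])/d[2]
def proj(c,p,fish=False):
    M,t,f,cx,cy=cam(c); q=M@np.asarray(p)+t
    if fish:
        r=np.arctan2(np.hypot(q[0],q[1]),q[2]); k=r/np.hypot(q[0],q[1]); return np.array([cx+f*k*q[0],cy+f*k*q[1]])
    return np.array([cx+f*q[0]/q[2],cy+f*q[1]/q[2]])
def tri(rs):
    A=np.zeros((3,3));b=np.zeros(3)
    for o,d in rs:
        P=np.eye(3)-np.outer(d,d);A+=P;b+=P@o
    p=np.linalg.solve(A,b); return p,[np.linalg.norm(np.cross(p-o,d)) for o,d in rs]
def copper(img):
    h=cv2.cvtColor(img,cv2.COLOR_RGB2HSV); return ((h[...,0]<17)&(h[...,1]>110)&(h[...,2]>60)).astype(np.uint8)
E
python3 - <<'E'
from station import arm
from h import *
C={n:arm.capture(n) for n in("scene","top")}
for n,(u0,v0,u1,v1) in {"scene":(140,185,360,345),"top":(240,160,410,270)}.items():
    im=C[n]["color"]; cv2.imwrite(f"pics/{n}z.png",cv2.resize(im[v0:v1,u0:u1,::-1],None,fx=3.5,fy=3.5,interpolation=cv2.INTER_CUBIC))
    m=copper(im); k,l,st,ce=cv2.connectedComponentsWithStats(m)
    for i in range(1,k):
        x,y,w,h,a=st[i]
        if a>15 and u0<ce[i][0]<u1 and v0<ce[i][1]<v1:
            hull=cv2.findContours((l==i).astype(np.uint8),cv2.RETR_EXTERNAL,cv2.CHAIN_APPROX_NONE)[0][0]
            mm=cv2.moments(cv2.convexHull(hull)); c=(mm["m10"]/mm["m00"],mm["m01"]/mm["m00"])
            print(n,st[i],np.round(c,1),"z.013:",onz(C[n],*c,.013).round(4),"z.026",onz(C[n],*c,.026).round(4))
print(-cam(C["top"])[0].T@cam(C["top"])[1])
E
```

```text
scene [294 201  18  33 449] [302.1 217.8] z.013: [0.5411 0.0914 0.013 ] z.026 [0.5483 0.0816 0.026 ]
scene [197 263  14  16 156] [203.7 270.4] z.013: [ 0.4624 -0.2071  0.013 ] z.026 [ 0.4708 -0.2127  0.026 ]
scene [158 312  16  18 191] [165.5 320.3] z.013: [ 0.498  -0.3609  0.013 ] z.026 [ 0.5058 -0.3644  0.026 ]
scene [269 326   8   5  22] [272.4 327.8] z.013: [ 0.6991 -0.2193  0.013 ] z.026 [ 0.7041 -0.2248  0.026 ]
top [259 196  14  18 191] [265.5 204.5] z.013: [0.6288 0.0119 0.013 ] z.026 [0.6255 0.0117 0.026 ]
top [383 236  12  12 114] [388.5 241.8] z.013: [ 0.5008 -0.3636  0.013 ] z.026 [ 0.4987 -0.3604  0.026 ]
top [333 249  13  12 123] [339.1 254.4] z.013: [ 0.4658 -0.2095  0.013 ] z.026 [ 0.464  -0.2076  0.026 ]
[ 0.27446446 -0.01135093  1.41683596]
```

View pics/scenez.png

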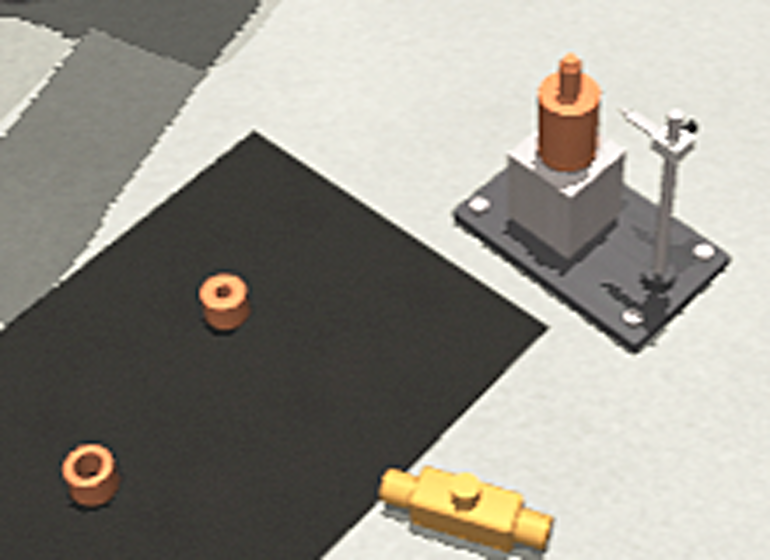

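View pics/topz.png

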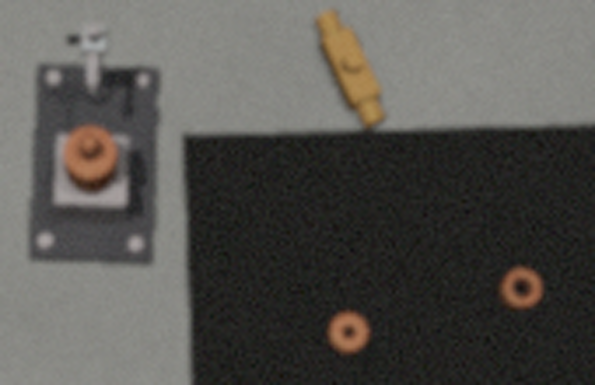

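```bash
python3 - <<'E'
from station import arm
from h import *
s=arm.state(); M=R.from_rotvec(s["tool_rot"]).as_matrix(); print("tool axes cols\n",M.round(4))
T=arm.capture("top");S=arm.capture("scene")
z=lambda a,b:(240+(a+.5)/3.5-.5,160+(b+.5)/3.5-.5)
P=[onz(T,*z(*p),.014) for p in((44,240),(53,77),(135,243),(143,80))]
P=np.array(P);print(P.round(4))
for a,b in((0,1),(2,3)):
    d=P[b]-P[a];print("yaw deg",np.degrees(np.arctan2(d[1],d[0])),np.linalg.norm(d))
d=P[0]-P[2];print("yaw via y",np.degrees(np.arctan2(d[1],d[0]))-90, "center",P.mean(0))
# stub tip, pointer tip, by two views
zs=lambda a,b:(140+(a+.5)/3.5-.5,185+(b+.5)/3.5-.5)
print("stub",tri([ray(T,*z(91,146)),ray(S,*zs(570,60))]))
print("ptr",tri([ray(T,*z(93,89)),ray(S,*zs(622,112))]))
print("wide",tri([ray(T,388.5,241.8),ray(S,165.5,320.3)]))
print("narrow",tri([ray(T,339.1,254.4),ray(S,203.7,270.4)]))
E
```

```text
tool axes cols
 [[-9.455e-01 -1.000e-04  3.257e-01]
 [-3.257e-01  5.000e-04 -9.455e-01]
 [-0.000e+00 -1.000e+00 -6.000e-04]]
[[ 0.5542  0.0546  0.014 ]
 [ 0.7041  0.0442  0.014 ]
 [ 0.5494 -0.0257  0.014 ]
 [ 0.6992 -0.037   0.014 ]]
yaw deg -3.936677601792342 0.15028452580510596
yaw deg -4.326005135928298 0.1502301149052468
yaw via y -3.432133033573521 center [0.62670201 0.0090203  0.014     ]
stub (array([0.59844122, 0.00992098, 0.17409103]), [np.float64(0.0017118315508230825), np.float64(0.0017118315508229962)])
ptr (array([0.64821271, 0.00613607, 0.16022337]), [np.float64(0.00020320307724427171), np.float64(0.00020320307724434287)])
wide (array([ 0.50027021, -0.36236128,  0.01708315]), [np.float64(0.00026889344968144684), np.float64(0.0002688934496813609)])
narrow (array([ 0.46524364, -0.20889732,  0.01746812]), [np.float64(7.731471278628113e-05), np.float64(7.731471278615359e-05)])
```

Three checks agree:
- **Fitting sleeve:** the wide one is the far one, at about (0.500, -0.362).
- **Jig:** the bore is at about (0.600, 0.010), with yaw about -4°.
- **Pointer:** its z is about 0.160, which is within the expected 0.158–0.176.

I'll move above the wide sleeve.

Emit:
{"method": "carry_out", "body": {
  "series": [-0.05,0.01,-0.006,0.06,-0.1,0.02,-0.012,0.12,-0.15,0.03,-0.018,0.18,-0.2,0.04,-0.025,0.24,-0.25,0.05,-0.031,0.3,-0.3,0.06,-0.038,0.36,-0.355,0.068,-0.045,0.4,-0.355,0.068,-0.045,0.4,-0.355,0.068,-0.045,0.4],
  "claw": 1
}}

```text
time: 1.48
tool_pos: [0.4998, -0.3619, 0.1505]
tool_rot: [-0.073, -2.187, 2.187]
force: [0.3, -0.6, 0.8]
opening: 0.0929
```

```bash
python3 - <<'E'
from station import arm
from h import *
s=arm.state(); M=R.from_rotvec(s["tool_rot"]).as_matrix(); print(s["time"],s["tool_pos"],s["joint_positions"].round(3),s["force"]);print(M.round(4))
W=arm.capture("wrist"); cv2.imwrite("pics/w1.png",W["color"][:,:,::-1])
print("cam",-cam(W)[0].T@cam(W)[1], cam(W)[0].round(3))
print(proj(W,[.5,-.362,.026],True), proj(W,[.5,-.362,.0],True))
E
```

```text
1.475 [ 0.49979423 -0.36185616  0.1504895 ] [-0.702  0.544  1.533 -0.     1.066  0.937] [ 0.33111374 -0.57691683  0.81901761]
[[-9.977e-01 -5.000e-04 -6.750e-02]
 [ 6.750e-02  1.000e-04 -9.977e-01]
 [ 5.000e-04 -1.000e+00 -1.000e-04]]
cam [ 0.5704468  -0.36746255  0.31663123] [[-0.068 -0.998  0.   ]
 [-0.963  0.065  0.263]
 [-0.262  0.017 -0.965]]
[278.22843508 204.77177515] [278.28593928 198.61483213]
```

View pics/w1.png

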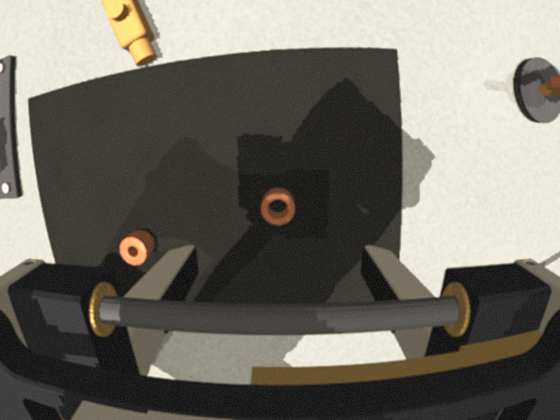

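The wrist image shows the wide sleeve at (278,207), against a predicted (278,205), and clear of both fingers. I'll descend and grip it.

Emit:
{"method": "carry_out", "body": {
  "series": [0,0.04,0,0,0,0.08,0,0,0,0.115,0,0,0,0.135,0,0,0,0.145,0,0,0,0.145,0,0]
}}

```text
time: 2.28
tool_pos: [0.5001, -0.3621, 0.0059]
tool_rot: [-0.075, -2.186, 2.187]
force: [-0.2, -0.8, 0.9]
opening: 0.0928
```

Emit:
{"method": "carry_out", "body": {
  "series": [0,0,0,0,0,0,0,0,0,0,0,0,0,0,0,0,0,0,0,0,0,0,0,0,0,0,0,0,0,0,0,0],
  "claw": -1,
  "squeeze": 15
}}

```text
time: 3.28
tool_pos: [0.5002, -0.3618, 0.0056]
tool_rot: [-0.075, -2.187, 2.187]
force: [0.6, 0.8, 0.1]
opening: 0.0315
```

Emit:
{"method": "carry_out", "body": {
  "series": [0,-0.05,0,0,0,-0.11,0,0,0,-0.17,0,0,0,-0.22,0,0,-0.005,-0.235,-0.03,0,-0.015,-0.235,-0.08,0,-0.025,-0.235,-0.13,0,-0.035,-0.235,-0.18,0,-0.045,-0.235,-0.23,0,-0.055,-0.235,-0.28,0,-0.065,-0.235,-0.33,0,-0.072,-0.235,-0.365,0,-0.075,-0.235,-0.378,0,-0.075,-0.235,-0.378,0,-0.075,-0.235,-0.378,0]
}}

```text
time: 5.15
tool_pos: [0.6005, 0.009, 0.2406]
tool_rot: [-0.075, -2.186, 2.186]
force: [0.3, 0.3, -1.2]
opening: 0.0315
```

```bash
python3 - <<'E'
from station import arm
from h import *
s=arm.state(); M=R.from_rotvec(s["tool_rot"]).as_matrix(); print(s["time"],s["tool_pos"],s["joint_positions"].round(3),s["force"]);print(M.round(4))
W=arm.capture("wrist"); cv2.imwrite("pics/w2.png",W["color"][:,:,::-1])
S=arm.capture("scene"); cv2.imwrite("pics/s2.png",cv2.resize(S["color"][140:290,240:390,::-1],None,fx=4,fy=4,interpolation=cv2.INTER_CUBIC))
T=arm.capture("top"); cv2.imwrite("pics/t2.png",cv2.resize(T["color"][140:290,190:340,::-1],None,fx=4,fy=4,interpolation=cv2.INTER_CUBIC))
E
```

```text
5.15 [0.60052281 0.00903824 0.24059123] [-0.062  0.423  1.489 -0.     1.23   1.578] [ 0.34343636  0.25957993 -1.21000259]
[[-9.976e-01 -2.000e-04 -6.920e-02]
 [ 6.920e-02 -2.000e-04 -9.976e-01]
 [ 2.000e-04 -1.000e+00  2.000e-04]]
```

View pics/w2.png

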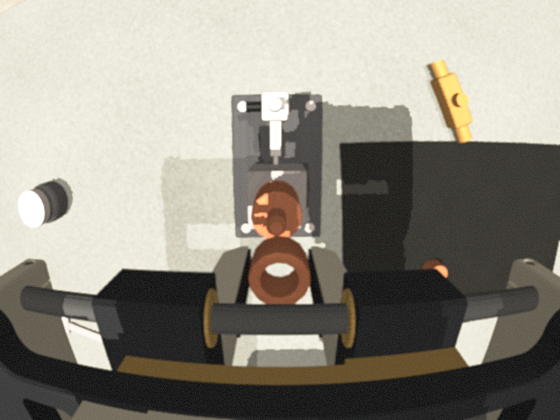

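View pics/s2.png

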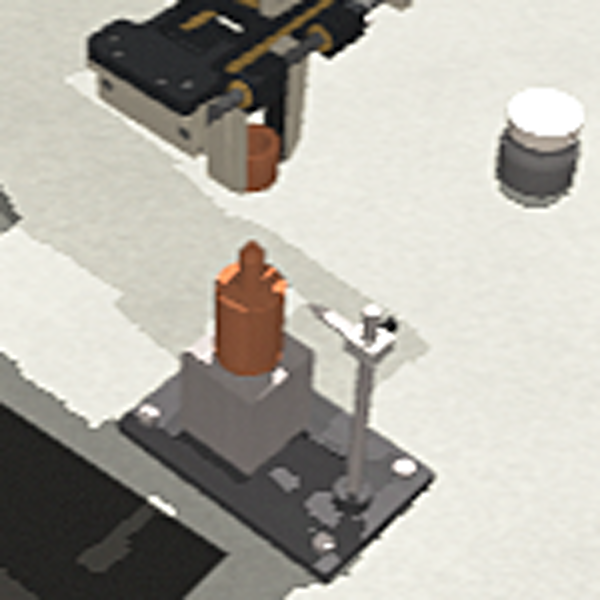

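View pics/t2.png

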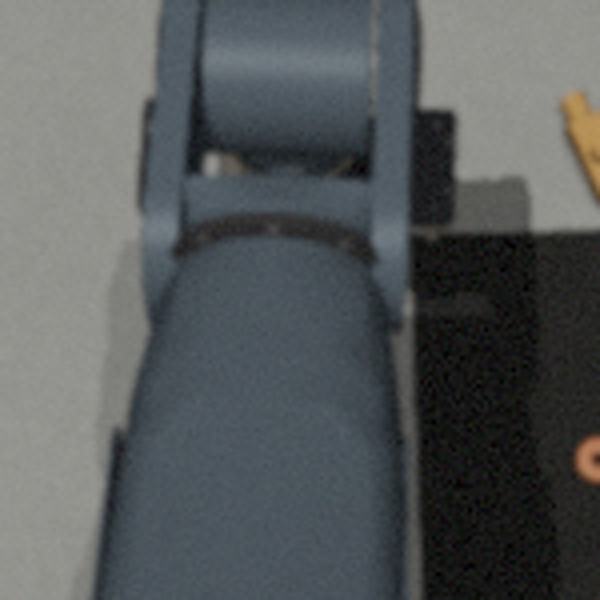

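```bash
python3 - <<'E'
from h import *
im=cv2.imread("pics/w2.png")
cv2.imwrite("pics/w2z.png",cv2.resize(im[170:310,215:345],None,fx=4.2,fy=4.2,interpolation=cv2.INTER_CUBIC))
E
```

```text
(no output)
```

View pics/w2z.png

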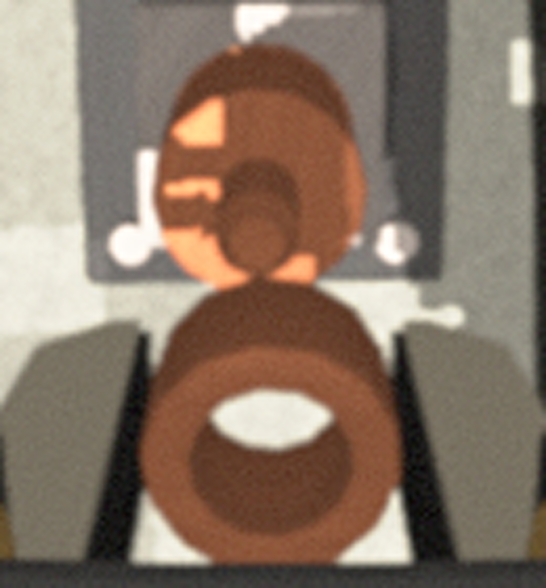

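```bash
cat > m.py <<'E'
from station import arm
from h import *
s=arm.state();W=arm.capture("wrist")
M=R.from_rotvec(s["tool_rot"]).as_matrix();p=s["tool_pos"]
z=lambda a,b:(215+(a+.5)/4.2-.5,170+(b+.5)/4.2-.5)
zb=p[2]-.0056
def show(n,uv,h):
    q=onz(W,*uv,h,True);print(n,q.round(4),"rel tool",(M.T@(q-p)).round(4))
show("sleeve top outer",z(271,456),zb+.026)
show("sleeve hole",z(271,460),zb+.026)
for l in((140,450),(402,450),(271,345)): show("edge",z(*l),zb+.026)
show("stub tip",z(256,240),.176)
show("rim",z(262,187),.144)
for l in((157,190),(367,190),(262,88),(262,285)): show("rim edge",z(*l),.144)
E
python3 m.py
```

```text
sleeve top outer [0.5984 0.0085 0.2611] rel tool [ 0.0021 -0.0204  0.0009]
sleeve hole [0.5979 0.0085 0.2611] rel tool [ 0.0027 -0.0204  0.0009]
edge [0.6002 0.0239 0.2611] rel tool [ 0.0014 -0.0204 -0.0146]
edge [ 0.598  -0.0071  0.2611] rel tool [ 0.0014 -0.0204  0.0165]
edge [0.6127 0.0075 0.2611] rel tool [-0.0121 -0.0204  0.0009]
stub tip [0.5987 0.011  0.176 ] rel tool [ 0.0021  0.0647 -0.0017]
rim [0.5996 0.0101 0.144 ] rel tool [ 0.0011  0.0967 -0.0008]
rim edge [0.6004 0.0311 0.144 ] rel tool [ 0.0017  0.0967 -0.0218]
rim edge [ 0.5975 -0.0108  0.144 ] rel tool [0.0017 0.0967 0.0202]
rim edge [0.6197 0.0087 0.144 ] rel tool [-0.019   0.0967 -0.0008]
rim edge [0.5789 0.0116 0.144 ] rel tool [ 0.0218  0.0967 -0.0008]
```

The wrist view shows the sleeve in the jaws around (279,279) and the stub tip at (276,227). The sleeve needs about -1 mm in x and -2 mm in z to line up. I'll correct that and go down to just above the tip.

Emit:
{"method": "carry_out", "body": {
  "series": [-0.001,0.015,-0.002,0,-0.001,0.03,-0.002,0,-0.001,0.042,-0.002,0,-0.001,0.05,-0.002,0,-0.001,0.054,-0.002,0,-0.001,0.054,-0.002,0]
}}

```text
time: 6.1
tool_pos: [0.6019, 0.0122, 0.1866]
tool_rot: [-0.075, -2.187, 2.187]
force: [-0.3, -0.0, -0.3]
opening: 0.0314
```

```bash
python3 - <<'E'
from station import arm
from h import *
s=arm.state();print(s["tool_pos"],s["force"])
W=arm.capture("wrist");im=W["color"][:,:,::-1]
cv2.imwrite("pics/w3z.png",cv2.resize(im[170:310,215:345],None,fx=4.2,fy=4.2,interpolation=cv2.INTER_CUBIC))
S=arm.capture("scene"); cv2.imwrite("pics/s3.png",cv2.resize(S["color"][170:260,265:355,::-1],None,fx=6,fy=6,interpolation=cv2.INTER_CUBIC))
E
```

```text
[0.60191544 0.01215483 0.18656922] [-0.27662969 -0.0342174  -0.27831376]
```

View pics/w3z.png

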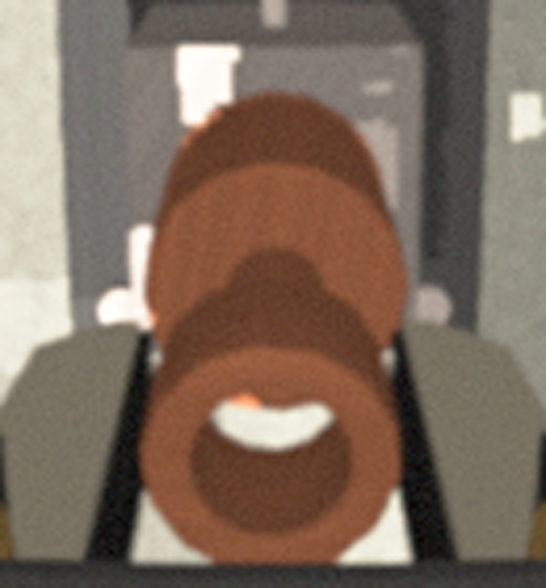

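View pics/s3.png

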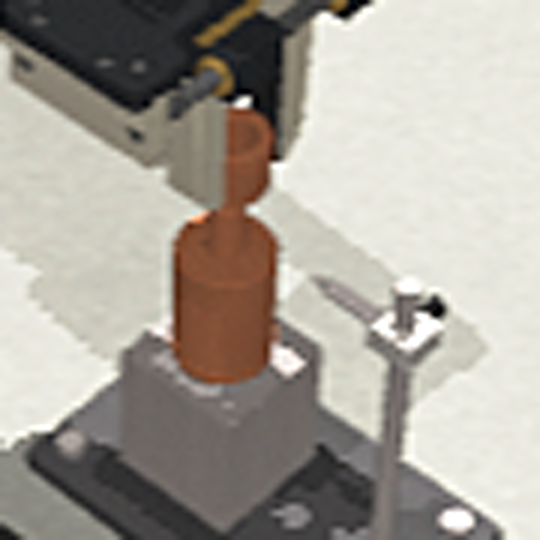

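```bash
python3 - <<'E'
from station import arm
from h import *
s=arm.state();W=arm.capture("wrist");S=arm.capture("scene")
M=R.from_rotvec(s["tool_rot"]).as_matrix();p=s["tool_pos"]
z=lambda a,b:(215+(a+.5)/4.2-.5,170+(b+.5)/4.2-.5)
def show(n,uv,h):
    q=onz(W,*uv,h,True);print(n,"rel tool",(M.T@(q-p)).round(4))
zb=p[2]-.0056
show("hole",z(271,461),zb+.026)
for l in((147,262),(408,262),(277,163)): show("rim edge",z(*l),.144)
for x,y in((.6,.01),(.602,.0122),(.604,.0122),(.602,.0142)):
    print(x,y,[((proj(S,[x,y,h])-[265,170])*6+2.5).round(0) for h in(.084,.144,.165,.181,.207)])
E
```

```text
hole rel tool [ 0.0028 -0.0204  0.0009]
rim edge rel tool [-0.001   0.043  -0.0191]
rim edge rel tool [-0.001   0.043   0.0231]
rim edge rel tool [-0.0175  0.043   0.0019]
0.6 0.01 [array([221., 349.]), array([224., 249.]), array([226., 212.]), array([227., 183.]), array([229., 135.])]
0.602 0.0122 [array([228., 348.]), array([232., 248.]), array([233., 211.]), array([234., 183.]), array([236., 135.])]
0.604 0.0122 [array([231., 350.]), array([236., 250.]), array([237., 214.]), array([238., 185.]), array([241., 137.])]
0.602 0.0142 [array([231., 345.]), array([235., 245.]), array([236., 209.]), array([238., 180.]), array([240., 132.])]
```

The stub is about 1 mm off in +z and about 0.8 mm off in +x relative to the sleeve. I'll correct that while lowering, stopping just above the shoulder.

Emit:
{"method": "carry_out", "body": {
  "series": [0.0008,0.003,0.001,0,0.0008,0.006,0.001,0,0.0008,0.01,0.001,0,0.0008,0.015,0.001,0,0.0008,0.015,0.001,0]
}}

```text
time: 6.92
tool_pos: [0.6008, 0.0112, 0.1711]
tool_rot: [-0.074, -2.186, 2.186]
force: [-0.0, 0.8, -0.2]
opening: 0.0311
```

```bash
python3 - <<'E'
from station import arm
from h import *
s=arm.state();print(s["tool_pos"],s["force"],s["moment"],s["time"])
W=arm.capture("wrist");im=W["color"][:,:,::-1]
cv2.imwrite("pics/w4z.png",cv2.resize(im[170:310,215:345],None,fx=4.2,fy=4.2,interpolation=cv2.INTER_CUBIC))
E
```

```text
[0.60076177 0.0112258  0.17107512] [-0.04261544  0.80242269 -0.15674732] [0.0349695  0.00782733 0.01529629] 6.925
```

View pics/w4z.png

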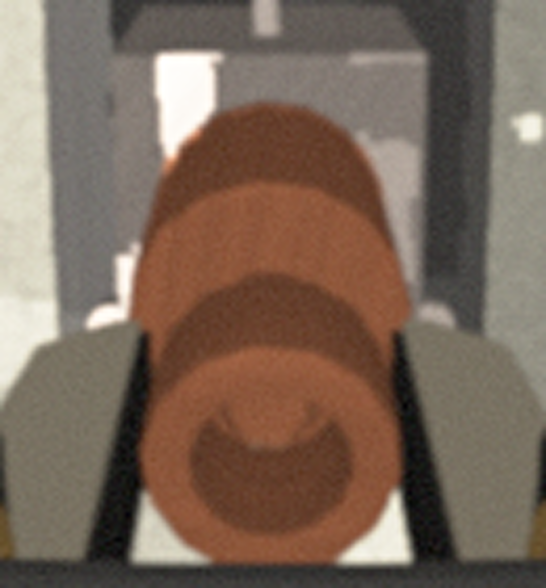

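The stub tip shows inside the sleeve's bore and the force is near zero. I'll keep lowering.

Emit:
{"method": "carry_out", "body": {
  "series": [0,0.003,0,0,0,0.006,0,0,0,0.01,0,0,0,0.014,0,0,0,0.018,0,0,0,0.02,0,0,0,0.02,0,0]
}}

```text
time: 7.85
tool_pos: [0.6009, 0.0112, 0.1515]
tool_rot: [-0.074, -2.187, 2.187]
force: [0.1, 0.1, -0.4]
opening: 0.0316
```

```bash
python3 - <<'E'
from station import arm
from h import *
s=arm.state();print(s["tool_pos"],s["force"],s["moment"],s["time"])
W=arm.capture("wrist");im=W["color"][:,:,::-1]
cv2.imwrite("pics/w5z.png",cv2.resize(im[170:310,215:345],None,fx=4.2,fy=4.2,interpolation=cv2.INTER_CUBIC))
S=arm.capture("scene"); cv2.imwrite("pics/s5.png",cv2.resize(S["color"][170:260,265:355,::-1],None,fx=6,fy=6,interpolation=cv2.INTER_CUBIC))
E
```

```text
[0.60093449 0.01118915 0.15147968] [ 0.0654423   0.10949222 -0.38937208] [ 0.02935176  0.02085959 -0.00019788] 7.85
```

View pics/w5z.png

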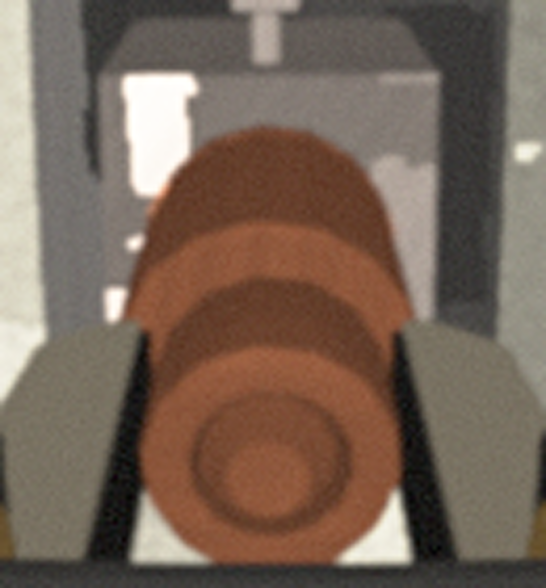

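View pics/s5.png

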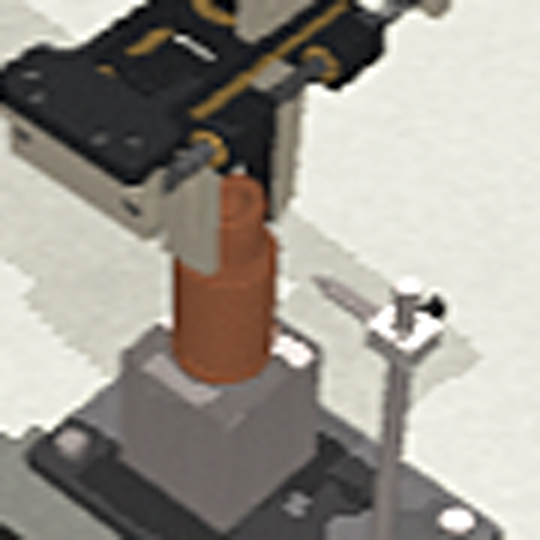

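Very well centred. About 2 mm remains; I'll lower until contact.

Emit:
{"method": "carry_out", "body": {
  "series": [0,0.001,0,0,0,0.002,0,0,0,0.0025,0,0,0,0.0025,0,0]
}}

```text
time: 8.45
tool_pos: [0.6013, 0.0112, 0.1495]
tool_rot: [-0.075, -2.187, 2.187]
force: [-0.8, 0.7, 5.0]
opening: 0.0312
```

A 5 N upward contact means it's seated. I'll release.

Emit:
{"method": "carry_out", "body": {
  "series": [0,0,0,0,0,0,0,0,0,0,0,0,0,0,0,0,0,0,0,0,0,0,0,0,0,0,0,0],
  "claw": 1
}}

```text
time: 9.32
tool_pos: [0.601, 0.0112, 0.1492]
tool_rot: [-0.075, -2.187, 2.187]
force: [0.1, -0.0, 0.1]
opening: 0.092
```

```bash
python3 - <<'E'
from station import arm
from h import *
s=arm.state();print(s["tool_pos"],s["force"],s["opening"],s["time"])
W=arm.capture("wrist");im=W["color"][:,:,::-1]
cv2.imwrite("pics/w6z.png",cv2.resize(im[170:310,215:345],None,fx=4.2,fy=4.2,interpolation=cv2.INTER_CUBIC))
S=arm.capture("scene"); cv2.imwrite("pics/s6.png",cv2.resize(S["color"][170:260,265:355,::-1],None,fx=6,fy=6,interpolation=cv2.INTER_CUBIC))
E
```

```text
[0.60103043 0.01120455 0.14915095] [ 0.10795902 -0.00107419  0.07410878] 0.09200877413023763 9.325
```

View pics/w6z.png

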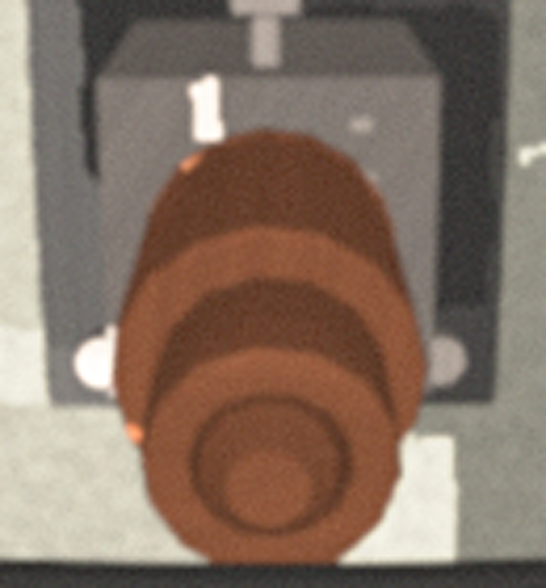

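View pics/s6.png

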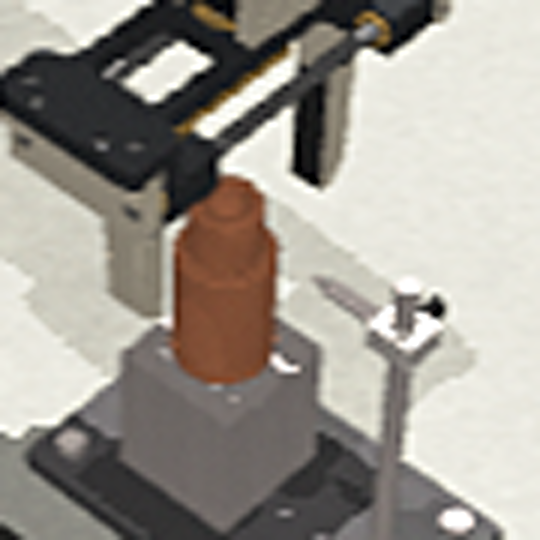

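The sleeve sits on the shoulder and the fingers are clear. The drum is centred in the jaws at zoom x 270.5 versus 271. Before gripping I'll measure the pointer tip's height from several views.

```bash
python3 - <<'E'
from station import arm
from h import *
W=arm.capture("wrist");im=W["color"][:,:,::-1]
cv2.imwrite("pics/w7p.png",cv2.resize(im[140:220,240:320],None,fx=7,fy=7,interpolation=cv2.INTER_CUBIC))
S=arm.capture("scene"); cv2.imwrite("pics/s7p.png",cv2.resize(S["color"][195:240,290:345,::-1],None,fx=12,fy=12,interpolation=cv2.INTER_CUBIC))
b=np.array([.601,.0112]); d=np.array([np.cos(np.radians(4)),-np.sin(np.radians(4))]); t=b+.046*d
for z in(.158,.162,.166,.17,.174):
    print(z,"wrist zoom",((proj(W,[*t,z],True)-[240,140])*7+3).round(0),"scene zoom",((proj(S,[*t,z])-[290,195])*12+5.5).round(0))
print("rim near edge +x wrist",((proj(W,[*(b+.022*d),.144],True)-[240,140])*7+3).round(0),"scene rim center/+x edge",((proj(S,[*b,.144])-[290,195])*12+5.5).round(0),((proj(S,[*(b+.022*d),.144])-[290,195])*12+5.5).round(0), "stub tip scene",((proj(S,[*b,.176])-[290,195])*12+5.5).round(0))
E
```

```text
0.158 wrist zoom [265. 270.] scene zoom [334. 264.]
0.162 wrist zoom [265. 279.] scene zoom [336. 250.]
0.166 wrist zoom [264. 289.] scene zoom [337. 236.]
0.17 wrist zoom [264. 299.] scene zoom [338. 222.]
0.174 wrist zoom [264. 310.] scene zoom [339. 207.]
rim near edge +x wrist [266. 546.] scene rim center/+x edge [157. 197.] [239. 252.] stub tip scene [162.  84.]
```

View pics/w7p.png

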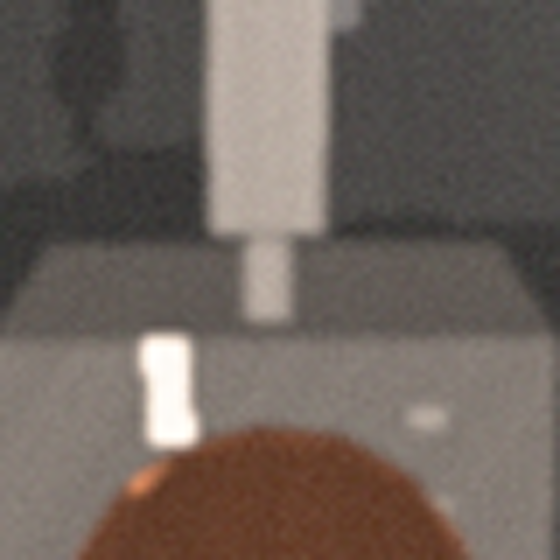

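View pics/s7p.png

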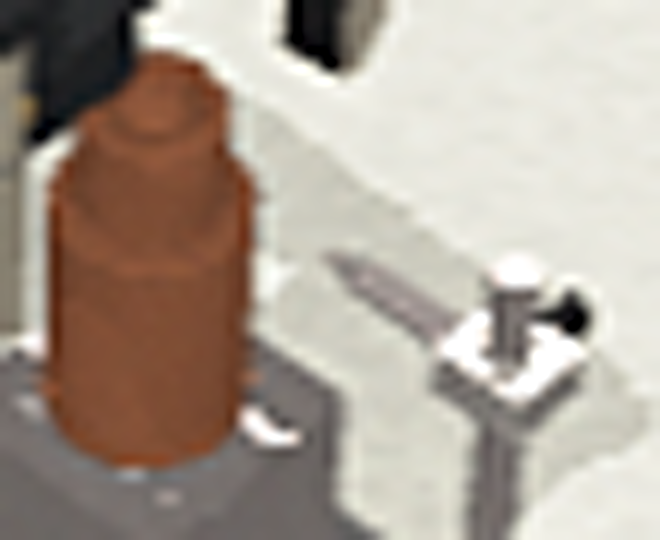

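Scene and wrist views agree on a pointer tip z of about 0.158–0.160, so the rim (0.144) has to rise about 15 mm. I'll lower to the drum's upper part.

Emit:
{"method": "carry_out", "body": {
  "series": [0.0015,0.01,0,0,0.0015,0.02,0,0,0.0015,0.028,0,0,0.0015,0.033,0,0,0.0015,0.035,0,0,0.0015,0.035,0,0]
}}

```text
time: 10.28
tool_pos: [0.5996, 0.0113, 0.1141]
tool_rot: [-0.075, -2.187, 2.187]
force: [-0.1, 0.2, 0.2]
opening: 0.0929
```

Emit:
{"method": "carry_out", "body": {
  "series": [0,0,0,0,0,0,0,0,0,0,0,0,0,0,0,0,0,0,0,0,0,0,0,0,0,0,0,0],
  "claw": -1,
  "squeeze": 20
}}

```text
time: 11.15
tool_pos: [0.5995, 0.0113, 0.1141]
tool_rot: [-0.075, -2.187, 2.187]
force: [-0.3, 0.3, -0.6]
opening: 0.0438
```

Gripped at 43.8 mm with negligible side force. I'll lift gently.

Emit:
{"method": "carry_out", "body": {
  "series": [0,-0.001,0,0,0,-0.002,0,0,0,-0.003,0,0,0,-0.004,0,0,0,-0.005,0,0,0,-0.005,0,0]
}}

```text
time: 11.9
tool_pos: [0.5996, 0.0113, 0.1192]
tool_rot: [-0.075, -2.187, 2.187]
force: [-0.6, -0.0, -3.2]
opening: 0.0437
```

Emit:
{"method": "carry_out", "body": {
  "series": [0,-0.001,0,0,0,-0.002,0,0,0,-0.003,0,0,0,-0.004,0,0,0,-0.005,0,0,0,-0.006,0,0,0,-0.007,0,0,0,-0.008,0,0,0,-0.009,0,0,0,-0.01,0,0,0,-0.01,0,0]
}}

```text
time: 13.28
tool_pos: [0.5996, 0.0113, 0.1292]
tool_rot: [-0.075, -2.187, 2.187]
force: [-0.4, -0.3, -3.8]
opening: 0.0439
```

```bash
python3 - <<'E'
from station import arm
from h import *
s=arm.state();print(s["tool_pos"],s["force"],s["moment"],s["time"])
W=arm.capture("wrist");im=W["color"][:,:,::-1]
cv2.imwrite("pics/w8.png",cv2.resize(im[140:310,200:360],None,fx=3.5,fy=3.5,interpolation=cv2.INTER_CUBIC))
S=arm.capture("scene"); cv2.imwrite("pics/s8.png",cv2.resize(S["color"][190:240,285:345,::-1],None,fx=12,fy=12,interpolation=cv2.INTER_CUBIC))
b=np.array([.599,.0112]); d=np.array([np.cos(np.radians(4)),-np.sin(np.radians(4))]); t=b+.046*d
Z=lambda p:((proj(S,p)-[285,190])*12+5.5).round(0)
for z in(.155,.157,.159,.161,.163): print(z,"ptr",Z([*t,z]),"rim c",Z([*b,z]))
n=np.array([d[1],-d[0]]) # -y
a=np.linspace(0,6.28,72)
for z in(.155,.159,.163):
    E=np.array([Z([b[0]+.022*np.cos(k),b[1]+.022*np.sin(k),z]) for k in a]); i=E[:,1].argmax(); print(z,"rim front",E[i],"left",E[E[:,0].argmin()],"right",E[E[:,0].argmax()])
E
```

```text
[0.59957055 0.01130275 0.12923853] [-0.36443035 -0.30817632 -3.7644222 ] [ 0.0656108  -0.02263219  0.04327818] 13.275
0.155 ptr [385. 330.] rim c [211. 214.]
0.157 ptr [386. 323.] rim c [211. 207.]
0.159 ptr [386. 316.] rim c [211. 200.]
0.161 ptr [387. 309.] rim c [211. 193.]
0.163 ptr [388. 302.] rim c [212. 186.]
0.155 rim front [203. 294.] left [100. 212.] right [321. 220.]
0.159 rim front [203. 280.] left [101. 191.] right [322. 206.]
0.163 rim front [204. 266.] left [101. 177.] right [323. 192.]
```

View pics/s8.png

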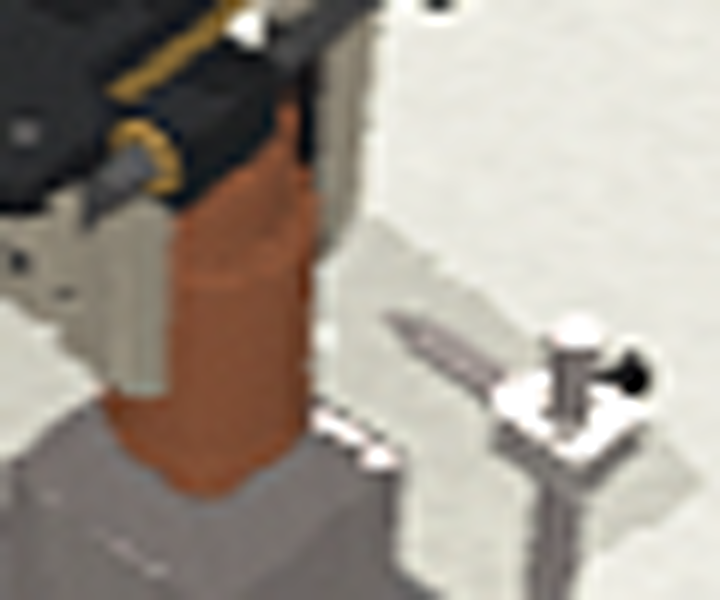

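View pics/w8.png

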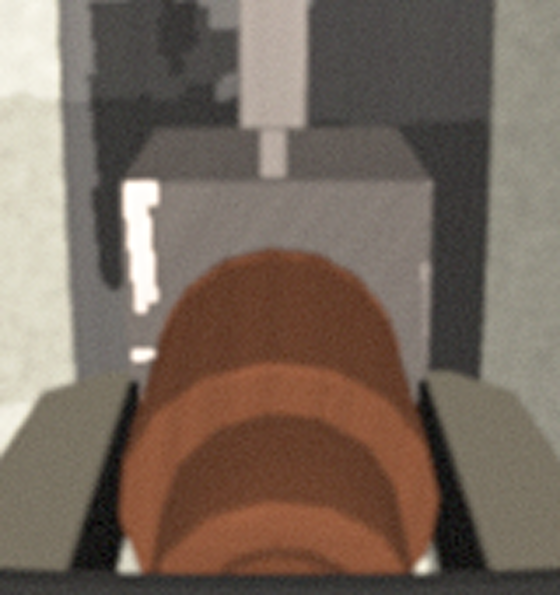

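In the scene view the rim's front edge is at about y 280, which gives z about 0.159. The pointer tip at (387,314) gives z about 0.1595, so they are level within a millimetre. Side force is about 0.5 N, the 3.8 N load is the weight, and the sleeve is seated. I'll hand in.

```bash
python3 - <<'E'
from station import arm
s=arm.state();print(s["opening"],abs(s["dq"]).max(),s["force"])
print(arm.job_done())
s=arm.state();print(s["time"],s["tool_pos"],s["force"],s["opening"])
E
```

```text
0.04364944018605734 0.0012433056454250338 [-0.51531669  0.17941282 -5.08803317]
the job is handed in; nothing more can be done
None
the job is handed in; nothing more can be done
```

I slid the wide-bore sleeve over the stub and let go of it once it sat on the shoulder. I then gripped the drum at 20 N with the jaws along the jig's y axis, drew it straight up 15 mm, and handed the job in while holding it there. No verdict came back.

- **Sleeve:** lowering it met about 5 N of contact at the expected shoulder height. The pictures after release showed it centred on the shoulder.
- **Height:** in the last scene picture the drum's edge was at about 0.159 m and the pointer tip at about 0.1595 m. The pointer readings were spread: two earlier ones gave 0.158–0.160, and the first two-view estimate gave 0.160, or about 0.162 after correcting for its bias. Even the highest is inside the 5 mm tolerance.
- **Grip and motion:** side force was about 0.5 N and the downward load about 4–5 N, roughly the weight. The arm was still, with the fingers 43.7 mm apart.
- **Disagreement:** the wrist camera put things about 2–3 mm off in x compared with my assumed bore position. I worked around it by comparing positions within the same picture.
- **Not checked directly:** I judged uprightness only from the pictures and the low side force. I never went near the narrow sleeve, jar, wrench or valve, but did not re-measure them at the end.

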